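Weigh two gas canisters and dock the fuller one

ROBOT

A 6-joint arm with a two-finger parallel gripper is mounted at the origin on the work surface. World frame = base frame: x ahead of the robot, y to its left, z up, the work surface at z = 0. Lengths are in m, angles in rad, forces in N, time in s.
With the tool pointing down it reaches from about 0.35 to 0.975 m from the base axis. Payload 4.9 kg.
Tool frame: the origin (TCP) lies on the centre line of the jaws, within the pads' length; the fingertips stand 25 mm ahead of it and the grasp point (between the pads) lies 6 mm ahead of it; z points along the fingers, y is the line along which they close (so a half turn about z gives the same grasp; the last joint's range is limited). The gripper opens to 85 mm and grips with 20 to 120 N. Pads are 22 mm wide; open, the fingers measure 114 mm over their backs; the gripper's body (76 mm by 85 mm) begins 54 mm behind the grasp point. The pads swing forward as they close: fully open they stand 13 mm farther back than shut.
Start: joints at [-1.377, 0.053, 1.613, -0, 1.476, -0.119], TCP at [0.192, -0.595, 0.256] pointing down, gripper open.
Joint ranges: [-3.01, 3.01], [-1.01, 2.22], [0.06, 2.58], [-1.02, 4.17], [0.09, 2.62], [-3.14, 3.14]. Speed limits (rad/s): [2.57, 2.57, 3.14, 3.14, 3.14, 3.14].

INTERFACE

Orientations are given as [roll, pitch, yaw] about the fixed x, y, z axes, in that order (R = Rz(yaw) Ry(pitch) Rx(roll)).
In Python, from plant import arm gives the robot as it stands.
- The arm moves only by the tool move_arm, never from a script. Its arguments are lists of equal length, an entry for each row: "dp": the shift along the tool's x, y, z in cm, a list of three; "delta_rot": the turn, a rotation vector about the tool's x, y, z in rad, a list of three. In form: {"dp": [[x, y, z], ...], "delta_rot": [[wx, wy, wz], ...]}. A call has 1 to 12 rows; each row shifts and turns the commanded pose from where the row before left it, along the tool's axes as they then stand; what a row does not reach is not made up. A row lasts 1/10 s, in which the tool goes at most 50 mm and 8.59 degrees, less where a joint would pass 70% of its speed; a pose out of reach is approached as far as the arm can. A call with a gripper value outside its range is refused whole. "hand" is the closure in counts, from 0 (fully open) to 255 (shut), set as the call begins (left out, the last holds). The fingers move at their own pace and stop on an object; "newtons" is the grip in N (left out, the last holds). Time passes only in rows, so rows that do not move let the fingers close. It gives the time, the measured TCP pose, the force, the opening and the grip force at its end, in the units of the state.
- arm.get_obs(): the state, without advancing time (a new reading comes with each control period).
- arm.camera(name): name is "side" or "top" or "wrist"; returns a dict with "image" (400x640x3 uint8, blue, green, red), "z_map" (400x640 float32, m along the optical axis (not along the pixel's ray), 0 where there is no reading), "camera_matrix" (3x3 intrinsics, pixels), "distortion" ([k1, k2, p1, p2, k3] as OpenCV has them; the pictures are not rectified), "rvec" (rotation vector, rad) and "tvec" (3), from world to camera coordinates, as OpenCV has them; the wrist camera has in their place "hand_eye" (4x4, takes a point from camera to tool coordinates, whose origin is the TCP and whose axes are the flange's). Camera axes: x right, y down, z forward; pixel columns grow to the right and rows downward; lengths in m; the calibration is good to about 2 mm. A picture is of the moment at which its call begins: read the wrist's pose just before it.
- arm.job_done(): hands the job in; it is judged then, once.
The state is a dict: "time_s": time; "q": joint angles; "qvel": joint speeds; "effort": joint torques, N m; "position": TCP position; "tcp_rot": TCP orientation; "ft_force": force on the tool from outside, world axes, zero at the start; "wrist_torque": the same for the moment, N m; "width": opening from 0.0 (shut) to 1.0 (fully open); "grasp_force": force on a finger pad.
Only numpy, scipy, OpenCV 4.12 (cv2) and the standard library are available. Lean on these libraries where they do the work, as an engineer would, in place of code of your own. Each camera call takes 0.05 s, during which the arm holds its last target. There are 200 camera calls.

TASK

One of the two green gas canisters in the tray is fuller, which only its weight shows: stand them gently on opposite pans of the balance, let go and let the beam settle to find the heavier. Then stand the heavier one in the spring-loaded well of the gas unit and press it down until both orange catches snap in over its shoulder. Leave the lighter one standing on its pan, and do not disturb the bottle, the jar or the beaker.

Things in the scene. Friction and masses are not known exactly. Their poses are not given: they have to be found in the camera images.
- canister_a_mid (a point): Centre, half-way up, of one of two identical-looking sealed gas canisters, green with a white band, 132 mm tall: body 52 mm in diameter from the flat foot to a flat shoulder 48 mm above this point, then a steel neck 30 mm in diameter, its flat top 66 mm above this point. z is its axis. One weighs 0.36 to 0.42 kg, the other 0.47 to 0.55 kg. Starts upright in the tray.
- canister_b_mid (a point): The same point of the other canister, same look and sizes. Which of the two is the heavier cannot be seen.
- tray: Fixed white carrier tray, 250 mm (its x) by 130 mm (its y), rim 16 mm high; origin under its centre, inner floor 4 mm above it. The canisters start in it, 100 to 132 mm apart along its x.
- balance: Fixed two-pan equal-arm balance, grey base 170 mm (its x) by 330 mm (its y); origin under its centre; pans 95 mm to either side along its y. Between them a mast 16 mm wide carries a scale plate 46 mm wide (y), its top 0.20 m above the bench, and a red pointer. A linkage keeps the pans level, so a canister off centre weighs the same.
- pan_left_top (a point): Top centre of the flat round pan on the +y side of the balance, 140 mm in diameter, 6 mm thick, 118 mm above the bench when level. It sinks or rises up to 9 mm as the other pan does the opposite; damped, so settling takes up to 3 s. One canister alone takes its pan down to the stop.
- pan_right_top (a point): The same for the pan on the -y side of the balance.
- beam (a joint): Tilt of the balance beam: 0 level, positive when the left (+y) pan is low, negative when the right (-y) pan is low, stops at -0.095 and +0.095 rad. With both canisters on, it goes to the heavier side, to the stop or nearly so.
- dock: Fixed white gas unit with a canister well; origin at bench level on the well's axis. Its deck, 85 mm high, reaches from -120 to +60 mm in its x and 75 mm either way in its y. At y = +55 and -55 mm stand two grey towers, 30 mm (x) by 24 mm (y), tops 170 mm above the bench, each with an orange sprung catch pointing inward over the well.
- dock_well (a point): Centre of the well's mouth in the deck, 85 mm above the bench; the unit's axes. The well is vertical, 62 mm in diameter, with a 6 mm chamfer at the mouth. A canister standing in it on the unpressed follower has its centre 31 mm above this point; latched, about 3 mm above it; pressed to the hard stop, 3 mm below it.
- follower (a joint): Depth (m) to which the spring-loaded plate in the well is pressed: 0 at the top, 35 mm below the mouth; hard stop at 0.034. Its spring pushes up with 7.5 N at the top, rising to 16 N at the stop. The catches can snap in past about 0.028 and hold the canister there.
- catch_gap (a point): Point on the well's axis level with the flat undersides of the two orange catches, 136 mm above the bench; the unit's axes. Catches are 18 mm wide (x), 42 mm apart (y) when closed. Above are steep ramps, 66 mm apart at 29 mm above this point: a canister pushed down spreads them (5 to 12 N in all). Fingers that hold a canister have room if they close along x.
- catch_left (a joint): Outward travel (m) of the orange catch on the unit's +y side: 0 closed, about 0.005 while spread by the canister's side, back to 0 when it has snapped in over the canister's shoulder.
- catch_right (a joint): The same for the catch on the -y side.
- amber_bottle: Bystander: loose amber bottle, 68 mm in diameter, 135 mm tall; origin at its underside. Leave it alone.
- reagent_jar: Bystander: loose white jar with blue lid, 64 mm in diameter, 100 mm tall; origin at its underside. Leave it alone.
- beaker: Bystander: loose glass beaker, 72 mm in diameter at the rim, 90 mm tall; origin at its underside. Leave it alone.
Not all that is in view belongs to the job. What is shaped like the part that bears canister_b_mid but yellow is not meant.

How it is judged:
On the way:
1. the two canisters stand upright on opposite pans, let go, and the beam has come to rest tilted to the heavier side (((horizontal distance between canister_a_mid and pan_left_top below 0.045 m and z of canister_a_mid in the frame of pan_left_top between 0.06 and 0.072 m and angle between each of canister_a_mid, canister_b_mid's own z axis and vertical below 0.08 rad and horizontal distance between canister_b_mid and pan_right_top below 0.045 m and z of canister_b_mid in the frame of pan_right_top between 0.06 and 0.072 m) or (horizontal distance between canister_a_mid and pan_right_top below 0.045 m and z of canister_a_mid in the frame of pan_right_top between 0.06 and 0.072 m and angle between each of canister_a_mid, canister_b_mid's own z axis and vertical below 0.08 rad and horizontal distance between canister_b_mid and pan_left_top below 0.045 m and z of canister_b_mid in the frame of pan_left_top between 0.06 and 0.072 m)) and (value of joint beam above 0.06 rad or value of joint beam below -0.06 rad) and contact force between the fingers and canister_a below 0.1 N and contact force between the fingers and canister_b below 0.1 N and velocity of joint beam between -0.02 and 0.02 rad/s), for 0.3 s.
At the end, for the whole second after the job is handed in: The heavier canister is upright in the well (within 8 mm of its axis, its centre 4 mm below to 6 mm above the mouth) with both catches within 2.5 mm of closed over its shoulder; the lighter (pan load 2.5 to 4.4 N) stands upright on a pan, within 45 mm of its centre; both at rest (((horizontal distance between canister_a_mid and dock_well below 0.008 m and z of canister_a_mid in the frame of dock_well between -0.004 and 0.006 m and angle between canister_a_mid's own z axis and vertical below 0.08 rad and ((horizontal distance between canister_b_mid and pan_left_top below 0.045 m and z of canister_b_mid in the frame of pan_left_top between 0.06 and 0.072 m and angle between canister_b_mid's own z axis and vertical below 0.08 rad) or (horizontal distance between canister_b_mid and pan_right_top below 0.045 m and z of canister_b_mid in the frame of pan_right_top between 0.06 and 0.072 m and angle between canister_b_mid's own z axis and vertical below 0.08 rad)) and contact force between canister_b and balance between 2.5 and 4.4 N) or (horizontal distance between canister_b_mid and dock_well below 0.008 m and z of canister_b_mid in the frame of dock_well between -0.004 and 0.006 m and angle between canister_b_mid's own z axis and vertical below 0.08 rad and ((horizontal distance between canister_a_mid and pan_left_top below 0.045 m and z of canister_a_mid in the frame of pan_left_top between 0.06 and 0.072 m and angle between canister_a_mid's own z axis and vertical below 0.08 rad) or (horizontal distance between canister_a_mid and pan_right_top below 0.045 m and z of canister_a_mid in the frame of pan_right_top between 0.06 and 0.072 m and angle between canister_a_mid's own z axis and vertical below 0.08 rad)) and contact force between canister_a and balance between 2.5 and 4.4 N)) and value of joint each of catch_left, catch_right below 0.0025 m and linear speed of each of canister_a, canister_b below 0.02 m/s); the robot touches nothing.
It fails at once if a canister is dropped on the balance (falls free from more than about 10 mm) ((horizontal distance between canister_a_mid and balance below 0.17 m and contact force between the fingers and canister_a below 0.1 N and linear speed of canister_a above 0.45 m/s) or (horizontal distance between canister_b_mid and balance below 0.17 m and contact force between the fingers and canister_b below 0.1 N and linear speed of canister_b above 0.45 m/s)).
It fails at once if the balance or its pans are struck or pressed hard (over 60 N) (contact force between balance and anything else above 60 N).
It fails at once if a canister is tipped over (past 0.5 rad) (angle between any of canister_a_mid, canister_b_mid's own z axis and vertical above 0.5 rad).
It fails at once if the bottle, the jar or the beaker is moved more than 25 mm (distance of any of amber_bottle, reagent_jar, beaker from where it was at the start of the episode above 0.025 m).
It also fails if it takes over 72 s, if anything falls off the work surface, if the arm or the gripper's body presses on something with over 40 N, if the wrist force passes 120 N, or if a joint passes its speed limit or range.

## Working session

There is one attempt and no reset: what is moved stays moved. The work goes in short steps, Python scripts to look and compute and a tool call to move; the robot and the scene stay as the last step left them, time stands still between calls to the robot, and variables do not carry over. Pictures are saved under pics/ and viewed, at most 10 in all, crops included, and the job is handed in when it is done.

Besides the shell and the picture viewer there is one more tool, called after ">>>" as name(argument=value, ...), one argument or row to a line, values as JSON. move_arm: Moves the arm, as the interface text tells. Its arguments: {"type":"object","properties":{"dp":{"type":"array"},"delta_rot":{"type":"array"},"hand":{"type":"number"},"newtons":{"type":"number"}},"required":["dp","delta_rot"]}

```bash
ls; mkdir -p pics; cat > h.py <<'E'
import numpy as np, cv2
from plant import arm
def snap(n):
    o=arm.get_obs(); c=arm.camera(n); 
    if 'hand_eye' in c:
        p=np.array(o['position']); r,pt,y=o['tcp_rot']
        from scipy.spatial.transform import Rotation as R
        T=np.eye(4); T[:3,:3]=R.from_euler('xyz',[r,pt,y]).as_matrix(); T[:3,3]=p
        c['T']=T@np.array(c['hand_eye'])
    else:
        T=np.eye(4); T[:3,:3]=cv2.Rodrigues(np.array(c['rvec'],float))[0]; T[:3,3]=np.ravel(c['tvec']); c['T']=np.linalg.inv(T)
    return c
def ray(c,uv):
    n=cv2.undistortPoints(np.array(uv,float).reshape(-1,1,2),np.array(c['camera_matrix'],float),np.array(c['distortion'],float)).reshape(-1,2)
    return np.c_[n,np.ones(len(n))]
def onplane(c,uv,z):
    d=ray(c,uv)@c['T'][:3,:3].T; o=c['T'][:3,3]
    return o+d*((z-o[2])/d[:,2])[:,None]
def bydepth(c,uv):
    uv=np.array(uv).reshape(-1,2); z=c['z_map'][uv[:,1].astype(int),uv[:,0].astype(int)]
    return (ray(c,uv)*z[:,None])@c['T'][:3,:3].T+c['T'][:3,3]
def cloud(c):
    v,u=np.mgrid[0:400,0:640]; uv=np.c_[u.ravel(),v.ravel()]
    return bydepth(c,uv).reshape(400,640,3)
def blobs(m,amin=60):
    n,l,s,ce=cv2.connectedComponentsWithStats(m.astype(np.uint8)); return [(l==i,s[i],ce[i]) for i in range(1,n) if s[i][4]>amin]
E
python3 - <<'E'
from h import *
o=arm.get_obs(); print(o)
a=snap('top'); b=snap('side')
cv2.imwrite('pics/top.png',a['image']); cv2.imwrite('pics/side.png',b['image'])
for n,c in (('top',a),('side',b)):
    print(n,c['T'].round(3).tolist())
    h=cv2.cvtColor(c['image'],cv2.COLOR_BGR2HSV); P=cloud(c)
    for nm,lo,hi in (('green',(40,80,40),(85,255,255)),('orange',(5,150,120),(18,255,255)),('yellow',(20,120,100),(35,255,255)),('red',(0,150,80),(4,255,255))):
        for m,s,ce in blobs(cv2.inRange(h,lo,hi)>0,30):
            q=P[m&(c['z_map']>0)]; print(nm,s.tolist(),ce.round(),q.mean(0).round(3) if len(q) else None,np.percentile(q,[2,98],axis=0).round(3).tolist() if len(q) else None)
E
```

```text
pics
{'time_s': 0.0, 'q': array([-1.37699407e+00,  5.33466048e-02,  1.61429882e+00,  1.12480865e-05,
        1.47598240e+00, -1.19010728e-01]), 'qvel': array([-0.00039834, -0.00043451,  0.00072757, -0.00192793,  0.00135892,
       -0.00088214]), 'effort': array([ 2.22028866e-03, -3.93675828e+01, -3.70179212e+01,  9.23398829e-05,
        7.01969329e-03,  5.51327048e-06]), 'position': array([ 0.19222153, -0.59410822,  0.25506643]), 'tcp_rot': array([-3.13957320e+00, -2.52752347e-04,  3.12811651e-01]), 'ft_force': array([ 0.63215674, -0.76306253, -0.72705398]), 'wrist_torque': array([-0.03282879,  0.05716005,  0.03942277]), 'grasp_force': 0.0, 'width': 0.9995716613116921}
top [[-0.034, -0.974, 0.223, 0.258], [-0.999, 0.032, -0.014, -0.035], [0.006, -0.223, -0.975, 1.476], [0.0, 0.0, 0.0, 1.0]]
green [403, 188, 16, 15, 62] [409. 196.] [ 0.579 -0.326  0.109] [[0.556, -0.35, 0.003], [0.628, -0.304, 0.122]]
green [409, 220, 15, 16, 60] [415. 228.] [ 0.473 -0.339  0.101] [[0.448, -0.381, 0.001], [0.516, -0.316, 0.121]]
orange [186, 212, 9, 5, 35] [190. 214.] [0.531 0.377 0.158] [[0.525, 0.36
[... 909 characters left out ...]
3, -0.33, 0.019], [0.494, -0.308, 0.073]]
orange [292, 246, 10, 17, 121] [296. 254.] [0.534 0.318 0.156] [[0.526, 0.306, 0.14], [0.543, 0.327, 0.169]]
yellow [347, 132, 13, 14, 142] [353. 139.] [ 0.583 -0.456  0.115] [[0.562, -0.475, 0.095], [0.606, -0.44, 0.136]]
yellow [293, 139, 24, 47, 669] [305. 163.] [ 0.717 -0.287  0.075] [[0.695, -0.352, 0.007], [0.743, -0.238, 0.135]]
yellow [351, 150, 8, 17, 118] [355. 158.] [ 0.573 -0.452  0.038] [[0.562, -0.468, 0.006], [0.585, -0.441, 0.07]]
red [473, 0, 45, 12, 365] [499.   5.] [0.177 0.064 0.689] [[0.141, 0.054, 0.678], [0.22, 0.075, 0.699]]
red [520, 0, 63, 15, 647] [550.   5.] [0.074 0.039 0.692] [[0.011, 0.02, 0.679], [0.131, 0.054, 0.703]]
```

View pics/top.png

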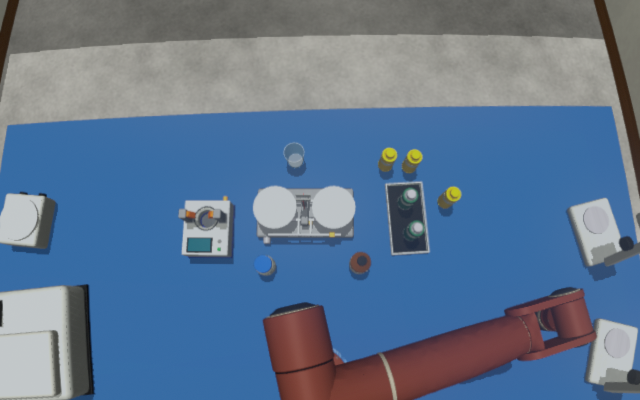

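View pics/side.png

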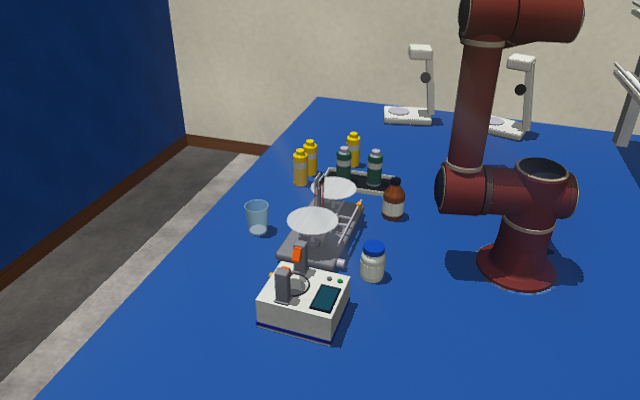

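Top view: the green canisters are at (409,196) and (415,228) in the dark tray. Lookalikes are the yellow ones at (389,155), (414,157) and (453,194), which I reject by colour. The balance is at (305,212), dock (207,228), beaker (294,155), jar (265,265) and bottle (361,263).

```bash
python3 - <<'E'
from h import *
a=snap('top'); b=snap('side')
Q=np.r_[cloud(a)[a['z_map']>0],cloud(b)[b['z_map']>0]]
def box(nm,x0,x1,y0,y1,z0,z1,src=Q):
    m=(src[:,0]>x0)&(src[:,0]<x1)&(src[:,1]>y0)&(src[:,1]<y1)&(src[:,2]>z0)&(src[:,2]<z1); p=src[m]
    if len(p)<3: print(nm,len(p)); return
    (cx,cy),r=cv2.minEnclosingCircle(p[:,:2].astype(np.float32))
    rc=cv2.minAreaRect(p[:,:2].astype(np.float32))
    print(nm,len(p),'med',np.median(p,0).round(4),'circ',round(cx,4),round(cy,4),round(r,4),'rect',np.round(rc[0],4),np.round(rc[1],3),round(rc[2],1))
box('c1 neck',.55,.62,-.36,-.28,.130,.145); box('c2 neck',.44,.51,-.37,-.29,.130,.145)
box('c1 body',.54,.63,-.36,-.28,.03,.125); box('c2 body',.44,.52,-.37,-.29,.03,.125)
T=cloud(a)[a['z_map']>0]
box('panL',.45,.62,.05,.22,.109,.128,T); box('panR',.45,.62,-.14,.04,.109,.128,T)
box('mast',.45,.62,-.03,.1,.14,.215); box('base',.38,.70,-.2,.25,.02,.06)
box('deck',.3,.7,.25,.5,.08,.09); box('towers',.4,.65,.25,.5,.165,.175)
for y0,y1 in((.25,.335),(.335,.5)): box('tower',.4,.65,y0,y1,.16,.175)
box('tray',.3,.75,-.42,-.2,.012,.02)
for n,x,y in(('beaker',.67,.03),('jar',.36,.1),('bottle',.36,-.2)): box(n,x-.07,x+.07,y-.07,y+.07,.06,.15)
im=np.hstack([cv2.resize(a['image'][140:260,360:480],(480,480),interpolation=3)[:,:400],cv2.resize(a['image'][180:270,170:250],(400,450),interpolation=3)])if 0 else np.hstack([cv2.resize(a['image'][140:260,380:460],(400,600),interpolation=3),cv2.resize(a['image'][160:280,165:245],(400,600),interpolation=3)])
cv2.imwrite('pics/crop.png',im)
E
```

```text
c1 neck 106 med [ 0.5815 -0.3247  0.135 ] circ 0.583 -0.3263 0.0183 rect [ 0.5823 -0.3255] [0.036 0.029] 52.3
c2 neck 106 med [ 0.471  -0.3356  0.1356] circ 0.4726 -0.3352 0.0185 rect [ 0.4731 -0.3369] [0.035 0.032] 38.0
c1 body 592 med [ 0.5751 -0.3087  0.0908] circ 0.5823 -0.3234 0.0319 rect [ 0.581  -0.3234] [0.061 0.054] 46.1
c2 body 587 med [ 0.4685 -0.3202  0.0929] circ 0.4738 -0.3351 0.0309 rect [ 0.4712 -0.3333] [0.058 0.054] 39.3
panL 1403 med [0.5539 0.1153 0.1165] circ 0.5555 0.1145 0.0704 rect [0.5521 0.1169] [0.133 0.133] 89.1
panR 1423 med [ 0.5486 -0.0748  0.1169] circ 0.5461 -0.0582 0.0847 rect [ 0.5472 -0.0727] [0.137 0.144] 35.3
mast 278 med [0.5667 0.0242 0.1861] circ 0.5722 0.0193 0.0281 rect [0.5702 0.0207] [0.053 0.033] 76.6
base 3889 med [0.5065 0.0767 0.0368] circ 0.5065 0.0246 0.2095 rect [0.5131 0.022 ] [0.341 0.267] 89.9
deck 4042 med [0.4828 0.3587 0.0864] circ 0.5035 0.3463 0.1182 rect [0.5054 0.3471] [0.158 0.186] 88.0
towers 394 med [0.5338 0.3836 0.1697] circ 0.5322 0.3466 0.0701 rect [0.5331 0.3464] [0.139 0.035] 87.6
tower 247 med [0.5308 0.2977 0.168 ] circ 0.5293 0.2973 0.0237 rect [0.5313 0.2981] [0.045 0.034] 88.7
tower 268 med [0.5343 0.4016 0.1686] circ 0.5357 0.395 0.0244 rect [0.535  0.3945] [0.047 0.035] 87.3
tray 484 med [ 0.5225 -0.3239  0.0154] circ 0.5767 -0.3236 0.187 rect [ 0.5772 -0.325 ] [0.353 0.148] 4.5
beaker 298 med [0.7188 0.0731 0.0895] circ 0.6647 0.0296 0.094 rect [0.67   0.0308] [0.14  0.139] 0.2
jar 456 med [0.3751 0.153  0.1   ] circ 0.3792 0.1566 0.0331 rect [0.3796 0.1476] [0.045 0.064] 89.8
bottle 624 med [ 0.3721 -0.1462  0.1019] circ 0.3761 -0.1548 0.0366 rect [ 0.3756 -0.159 ] [0.069 0.058] 0.1
```

View pics/crop.png

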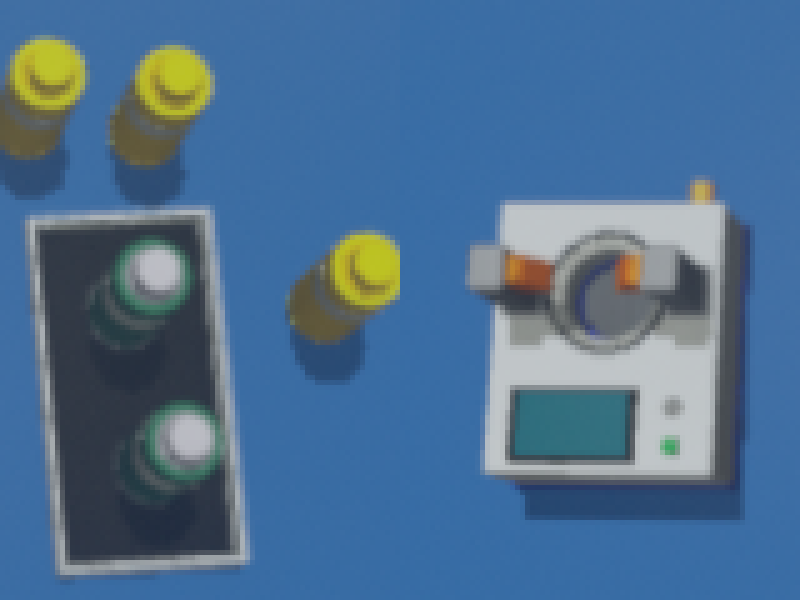

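The crop confirms green bodies with light steel necks, both standing in the tray at (409,196) and (415,228). The orange catches face each other along the dock's y. I'll turn the tool to align it with the dock first.

>>> move_arm(
  dp=[
    [0,0,0],
    [0,0,0],
    [0,0,0],
    [0,0,0],
    [0,0,0],
    [0,0,0],
    [0,0,0],
    [0,0,0],
    [0,0,0],
    [0,0,0],
  ],
  delta_rot=[
    [0,0,-0.136],
    [0,0,-0.136],
    [0,0,-0.136],
    [0,0,-0.136],
    [0,0,-0.136],
    [0,0,-0.136],
    [0,0,-0.136],
    [0,0,-0.136],
    [0,0,-0.134],
    [0,0,0],
  ],
  hand=0,
  newtons=80,
)

```text
time_s: 1.2
position: [0.1923, -0.5945, 0.256]
tcp_rot: [-3.141, -0.001, 1.534]
ft_force: [0.5, 0.3, 0.1]
width: 1.002
grasp_force: 0.0
```

>>> move_arm(
  dp=[
    [2.2,2.2,0],
    [2.2,2.2,0],
    [2.3,2.3,0],
    [2.3,2.3,0],
    [2.3,2.3,0],
    [2.3,2.3,0],
    [2.3,2.3,0],
    [2.3,2.3,0],
    [2.3,2.3,0],
    [2.3,2.3,0],
    [2.2,2.3,0],
    [2.0,2.0,0],
  ],
  delta_rot=[
    [0,0,0],
    [0,0,0],
    [0,0,0],
    [0,0,0],
    [0,0,0],
    [0,0,0],
    [0,0,0],
    [0,0,0],
    [0,0,0],
    [0,0,0],
    [0,0,0],
    [0,0,0],
  ],
)

```text
time_s: 2.4
position: [0.4738, -0.3333, 0.2562]
tcp_rot: [3.142, -0.0, 1.532]
ft_force: [0.3, -0.5, -0.4]
width: 1.002
grasp_force: 0.0
```

```bash
cat > w.py <<'E'
from h import *
def tool(target):
    o=arm.get_obs(); y=o['tcp_rot'][2]; d=np.array(target)-o['position']
    print('t',round(o['time_s'],2),'pos',o['position'].round(4),'rot',np.round(o['tcp_rot'],3),'F',o['ft_force'].round(1),'w',round(o['width'],3),'g',round(o['grasp_force'],1))
    print('dp cm',np.round(100*np.array([d[0]*np.cos(y)+d[1]*np.sin(y), d[0]*np.sin(y)-d[1]*np.cos(y), -d[2]]),2))
E
python3 - <<'E'
from w import *
c=snap('wrist'); cv2.imwrite('pics/w1.png',c['image']); P=cloud(c); ok=c['z_map']>0
for nm,(x,y) in (('c2',(.473,-.3355)),('c1',(.582,-.3255))):
    m=ok&(abs(P[...,0]-x)<.035)&(abs(P[...,1]-y)<.035)&(P[...,2]>.126)&(P[...,2]<.145)
    q=P[m]; 
    if len(q)>5: print(nm,len(q),np.median(q,0).round(4),cv2.minEnclosingCircle(q[:,:2].astype(np.float32)))
tool([.473,-.3355,.108])
E
```

```text
c2 837 [ 0.4734 -0.3371  0.1358] ((0.47342830896377563, -0.3385984003543854), 0.015173212625086308)
c1 947 [ 0.5804 -0.3249  0.1357] ((0.5823301672935486, -0.3261682689189911), 0.015506240539252758)
t 2.45 pos [ 0.4761 -0.3308  0.2562] rot [ 3.139e+00 -2.000e-03  1.535e+00] F [0.3 2.8 0.6] w 1.005 g 0.0
dp cm [-0.48 -0.29 14.82]
```

View pics/w1.png

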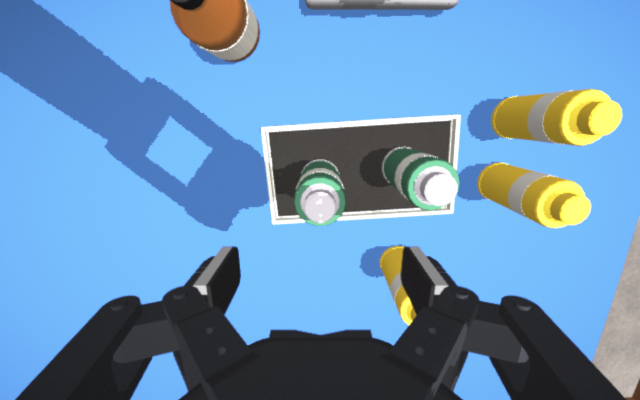

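Wrist view: the two green canisters are at (320,200) and (435,187), and the jaws straddle along the tray's x. I'll descend on the near-x one.

>>> move_arm(
  dp=[
    [-0.4,-0.2,0.5],
    [-0.2,-0.1,1.5],
    [0,0,2],
    [0,0,2],
    [0,0,2],
    [0,0,2],
    [0,0,2],
    [0,0,1.5],
    [0,0,1],
    [0,0,0.5],
    [0,0,0],
    [0,0,0],
  ],
  delta_rot=[
    [0,0,0],
    [0,0,0],
    [0,0,0],
    [0,0,0],
    [0,0,0],
    [0,0,0],
    [0,0,0],
    [0,0,0],
    [0,0,0],
    [0,0,0],
    [0,0,0],
    [0,0,0],
  ],
)

```text
time_s: 3.65
position: [0.47, -0.341, 0.1071]
tcp_rot: [3.14, 0.001, 1.535]
ft_force: [0.2, 0.8, -0.2]
width: 1.002
grasp_force: 0.0
```

>>> move_arm(
  dp=[
    [0,0,0],
    [0,0,0],
    [0,0,0],
    [0,0,0],
    [0,0,0],
    [0,0,0],
    [0,0,0],
    [0,0,0],
  ],
  delta_rot=[
    [0,0,0],
    [0,0,0],
    [0,0,0],
    [0,0,0],
    [0,0,0],
    [0,0,0],
    [0,0,0],
    [0,0,0],
  ],
  hand=255,
  newtons=60,
)

```text
time_s: 4.45
position: [0.4706, -0.341, 0.1076]
tcp_rot: [3.139, 0.001, 1.535]
ft_force: [2.4, 1.0, 6.0]
width: 0.591
grasp_force: 62.7
```

>>> move_arm(
  dp=[
    [0,0,-0.7],
    [0,0,-1.5],
    [0,0,-2],
    [0,0,-2.5],
    [0.5,0,-2.5],
    [1.5,0.2,-2.5],
    [2.5,0.4,-2.5],
    [3,0.5,-2.5],
    [3,0.5,-2.5],
    [3,0.5,-2],
    [3,0.5,-1.5],
    [3,0.5,-0.5],
  ],
  delta_rot=[
    [0,0,0],
    [0,0,0],
    [0,0,0],
    [0,0,0],
    [0,0,0],
    [0,0,0],
    [0,0,0],
    [0,0,0],
    [0,0,0],
    [0,0,0],
    [0,0,0],
    [0,0,0],
  ],
)

```text
time_s: 5.65
position: [0.5075, -0.1456, 0.3404]
tcp_rot: [3.14, 0.001, 1.534]
ft_force: [1.2, 0.3, -5.4]
width: 0.592
grasp_force: 63.2
```

>>> move_arm(
  dp=[
    [3,0.5,0],
    [3,0.5,0],
    [3,0.5,0],
    [3,0.5,0],
    [3,0.5,0],
    [3,0.5,0],
    [3,0.4,0],
    [2.5,0.3,0],
    [1.5,0,0],
    [0.6,0,0],
    [0,0,0],
    [0,0,0],
  ],
  delta_rot=[
    [0,0,0],
    [0,0,0],
    [0,0,0],
    [0,0,0],
    [0,0,0],
    [0,0,0],
    [0,0,0],
    [0,0,0],
    [0,0,0],
    [0,0,0],
    [0,0,0],
    [0,0,0],
  ],
)

```text
time_s: 6.85
position: [0.5537, 0.1069, 0.3382]
tcp_rot: [-3.141, 0.001, 1.534]
ft_force: [-0.7, -0.7, -3.8]
width: 0.596
grasp_force: 63.2
```

```bash
python3 - <<'E'
from w import *
tool([.5545,.1125,.222])
c=snap('side'); P=cloud(c); ok=c['z_map']>0
h=cv2.cvtColor(c['image'],cv2.COLOR_BGR2HSV); g=(cv2.inRange(h,(40,80,40),(85,255,255))>0)&ok&(P[...,2]>.15)
print('green',g.sum(),np.percentile(P[g],[1,50,99],axis=0).round(3))
cv2.imwrite('pics/s2.png',c['image'])
E
```

```text
t 6.85 pos [0.5537 0.1069 0.3382] rot [-3.141e+00  1.000e-03  1.534e+00] F [-0.7 -0.7 -3.8] w 0.596 g 63.2
dp cm [ 0.56  0.06 11.62]
green 508 [[0.532 0.11  0.249]
 [0.55  0.132 0.29 ]
 [0.576 0.139 0.353]]
```

>>> move_arm(
  dp=[
    [0.3,0,0.5],
    [0.2,0,1.5],
    [0,0,2],
    [0,0,2],
    [0,0,2],
    [0,0,1.5],
    [0,0,1],
    [0,0,0.6],
    [0,0,0.3],
    [0,0,0.2],
    [0,0,0],
    [0,0,0],
  ],
  delta_rot=[
    [0,0,0],
    [0,0,0],
    [0,0,0],
    [0,0,0],
    [0,0,0],
    [0,0,0],
    [0,0,0],
    [0,0,0],
    [0,0,0],
    [0,0,0],
    [0,0,0],
    [0,0,0],
  ],
)

```text
time_s: 8.1
position: [0.5544, 0.1128, 0.2232]
tcp_rot: [3.14, -0.0, 1.535]
ft_force: [-0.6, -0.4, -4.5]
width: 0.595
grasp_force: 63.2
```

>>> move_arm(
  dp=[
    [0,0,0.2],
    [0,0,0.2],
    [0,0,0.2],
    [0,0,0.2],
    [0,0,0],
    [0,0,0],
    [0,0,0],
  ],
  delta_rot=[
    [0,0,0],
    [0,0,0],
    [0,0,0],
    [0,0,0],
    [0,0,0],
    [0,0,0],
    [0,0,0],
  ],
)

```text
time_s: 8.8
position: [0.5536, 0.1128, 0.2139]
tcp_rot: [-3.14, 0.0, 1.535]
ft_force: [-0.7, -0.6, -4.3]
width: 0.594
grasp_force: 63.2
```

>>> move_arm(
  dp=[
    [0,0,0.1],
    [0,0,0.1],
    [0,0,0],
    [0,0,0],
  ],
  delta_rot=[
    [0,0,0],
    [0,0,0],
    [0,0,0],
    [0,0,0],
  ],
)

```text
time_s: 9.2
position: [0.5539, 0.1128, 0.2126]
tcp_rot: [-3.141, -0.0, 1.535]
ft_force: [-2.4, 0.3, -1.9]
width: 0.592
grasp_force: 63.5
```

```bash
cat > pans.py <<'E'
from w import *
def pans():
    c=snap('top'); P=cloud(c); ok=c['z_map']>0
    for n,x,y in (('L',.5545,.1155),('R',.55,-.075)):
        r=np.hypot(P[...,0]-x,P[...,1]-y); m=ok&(r<.065)&(abs(P[...,2]-.118)<.014)
        print(n,m.sum(),np.median(P[m][:,2]).round(4))
        m=ok&(r<.06)&(P[...,2]>.228)&(P[...,2]<.28)
        if m.sum()>3: print(' top',m.sum(),np.median(P[m],0).round(4))
    return c
E
python3 - <<'E'
from pans import *
tool([0,0,0]); pans()
E
```

```text
t 9.2 pos [0.5539 0.1128 0.2126] rot [-3.141 -0.     1.535] F [-2.4  0.3 -1.9] w 0.592 g 63.5
dp cm [-13.26 -54.95  21.26]
L 265 0.1079
 top 37 [0.5195 0.1026 0.2574]
R 1241 0.1255
```

>>> move_arm(
  dp=[
    [0,0,0],
    [0,0,0],
    [0,0,0],
    [0,0,0],
    [0,0,0],
    [0,0,-0.7],
    [0,0,-1.5],
    [0,0,-2],
    [0,0,-3],
    [0,0,-3],
    [-1,0,-2],
    [-2,0.2,0],
  ],
  delta_rot=[
    [0,0,0],
    [0,0,0],
    [0,0,0],
    [0,0,0],
    [0,0,0],
    [0,0,0],
    [0,0,0],
    [0,0,0],
    [0,0,0],
    [0,0,0],
    [0,0,0],
    [0,0,0],
  ],
  hand=0,
)

```text
time_s: 10.45
position: [0.5565, 0.0834, 0.341]
tcp_rot: [3.132, -0.001, 1.537]
ft_force: [-0.7, -0.5, 0.4]
width: 0.999
grasp_force: 0.0
```

>>> move_arm(
  dp=[
    [-4,0.4,0],
    [-4,0.4,0],
    [-4,0.4,0],
    [-4,0.4,0],
    [-4,0.4,0],
    [-4,0.4,0.5],
    [-4,0.4,1],
    [-4,0.4,1.5],
    [-4,0.4,2],
    [-3,0.4,2],
    [-1.5,0.2,0.5],
    [0,0,0],
  ],
  delta_rot=[
    [0,0,0],
    [0,0,0],
    [0,0,0],
    [0,0,0],
    [0,0,0],
    [0,0,0],
    [0,0,0],
    [0,0,0],
    [0,0,0],
    [0,0,0],
    [0,0,0],
    [0,0,0],
  ],
)

```text
time_s: 11.65
position: [0.582, -0.3248, 0.259]
tcp_rot: [-3.14, -0.001, 1.533]
ft_force: [0.4, 0.5, 0.1]
width: 0.999
grasp_force: 0.0
```

```bash
python3 - <<'E'
from pans import *
tool([.582,-.326,.108]); pans()
c=snap('wrist'); P=cloud(c); ok=c['z_map']>0; x,y=.582,-.326
m=ok&(abs(P[...,0]-x)<.035)&(abs(P[...,1]-y)<.035)&(P[...,2]>.126)&(P[...,2]<.145); q=P[m]
print(len(q),cv2.minEnclosingCircle(q[:,:2].astype(np.float32)))
E
```

```text
t 11.65 pos [ 0.582  -0.3248  0.259 ] rot [-3.140e+00 -1.000e-03  1.533e+00] F [0.4 0.5 0.1] w 0.999 g 0.0
dp cm [-1.20e-01  1.00e-02  1.51e+01]
L 790 0.1079
 top 86 [0.5526 0.1135 0.2395]
R 1240 0.1256
823 ((0.5826836228370667, -0.32623666524887085), 0.015124461613595486)
```

>>> move_arm(
  dp=[
    [-0.1,0,0.5],
    [0,0,1.5],
    [0,0,2],
    [0,0,2],
    [0,0,2],
    [0,0,2],
    [0,0,2],
    [0,0,1.6],
    [0,0,1],
    [0,0,0.5],
    [0,0,0],
    [0,0,0],
  ],
  delta_rot=[
    [0,0,0],
    [0,0,0],
    [0,0,0],
    [0,0,0],
    [0,0,0],
    [0,0,0],
    [0,0,0],
    [0,0,0],
    [0,0,0],
    [0,0,0],
    [0,0,0],
    [0,0,0],
  ],
)

```text
time_s: 12.95
position: [0.5829, -0.3248, 0.1093]
tcp_rot: [3.14, 0.001, 1.535]
ft_force: [0.4, -0.2, -0.5]
width: 1.002
grasp_force: 0.0
```

>>> move_arm(
  dp=[
    [0,0,0],
    [0,0,0],
    [0,0,0],
    [0,0,0],
    [0,0,0],
    [0,0,0],
    [0,0,0],
    [0,0,0],
  ],
  delta_rot=[
    [0,0,0],
    [0,0,0],
    [0,0,0],
    [0,0,0],
    [0,0,0],
    [0,0,0],
    [0,0,0],
    [0,0,0],
  ],
  hand=255,
  newtons=60,
)

```text
time_s: 13.75
position: [0.5828, -0.3251, 0.1095]
tcp_rot: [3.14, 0.001, 1.535]
ft_force: [-0.8, -0.6, 5.8]
width: 0.595
grasp_force: 63.5
```

>>> move_arm(
  dp=[
    [0,0,-0.7],
    [0,0,-1.5],
    [0,0,-2],
    [0,0,-3],
    [0.5,0,-3],
    [1.5,-0.2,-3],
    [2.5,-0.4,-2.5],
    [3,-0.5,-1],
    [3,-0.5,0],
    [3,-0.5,0],
    [3,-0.6,0],
    [3,-0.6,0],
  ],
  delta_rot=[
    [0,0,0],
    [0,0,0],
    [0,0,0],
    [0,0,0],
    [0,0,0],
    [0,0,0],
    [0,0,0],
    [0,0,0],
    [0,0,0],
    [0,0,0],
    [0,0,0],
    [0,0,0],
  ],
)

```text
time_s: 14.95
position: [0.5555, -0.127, 0.275]
tcp_rot: [-3.14, -0.001, 1.535]
ft_force: [0.4, -0.3, -3.4]
width: 0.592
grasp_force: 63.2
```

>>> move_arm(
  dp=[
    [2.5,-0.5,0],
    [1.8,-0.3,0],
    [0.8,-0.1,0.5],
    [0.3,0,1],
    [0,0,1],
    [0,0,0.6],
    [0,0,0.3],
    [0,0,0],
    [0,0,0],
  ],
  delta_rot=[
    [0,0,0],
    [0,0,0],
    [0,0,0],
    [0,0,0],
    [0,0,0],
    [0,0,0],
    [0,0,0],
    [0,0,0],
    [0,0,0],
  ],
)

```text
time_s: 15.85
position: [0.5495, -0.0746, 0.2415]
tcp_rot: [3.141, 0.0, 1.534]
ft_force: [0.5, 0.6, -3.8]
width: 0.594
grasp_force: 63.2
```

```bash
python3 - <<'E'
from pans import *
tool([.55,-.075,.2325])
E
```

```text
t 15.85 pos [ 0.5495 -0.0746  0.2415] rot [3.141 0.    1.534] F [ 0.5  0.6 -3.8] w 0.594 g 63.2
dp cm [-0.04  0.05  0.9 ]
```

>>> move_arm(
  dp=[
    [0,0,0.3],
    [0,0,0.3],
    [0,0,0.2],
    [0,0,0.2],
    [0,0,0.1],
    [0,0,0],
    [0,0,0],
  ],
  delta_rot=[
    [0,0,0],
    [0,0,0],
    [0,0,0],
    [0,0,0],
    [0,0,0],
    [0,0,0],
    [0,0,0],
  ],
)

```text
time_s: 16.55
position: [0.5493, -0.0741, 0.2308]
tcp_rot: [3.142, 0.0, 1.535]
ft_force: [-1.0, 0.2, 0.3]
width: 0.596
grasp_force: 63.4
```

```bash
python3 - <<'E'
from pans import *
tool([.55,-.075,.2325]);pans()
E
```

```text
t 16.55 pos [ 0.5493 -0.0741  0.2308] rot [3.142 0.    1.535] F [-1.   0.2  0.3] w 0.596 g 63.4
dp cm [-0.08  0.08 -0.17]
L 869 0.1096
 top 94 [0.552  0.113  0.2411]
R 264 0.1238
 top 35 [ 0.5151 -0.0673  0.2612]
```

Contact made, and the pan gives slightly. Next I release, rise, and wait for the beam to settle.

>>> move_arm(
  dp=[
    [0,0,0],
    [0,0,0],
    [0,0,0],
    [0,0,0],
    [0,0,0],
    [0,0,0],
    [0,0,-0.7],
    [0,0,-1.5],
    [0,0,-2],
    [0,0,-3],
    [0,0,-3],
    [0,0,-2],
  ],
  delta_rot=[
    [0,0,0],
    [0,0,0],
    [0,0,0],
    [0,0,0],
    [0,0,0],
    [0,0,0],
    [0,0,0],
    [0,0,0],
    [0,0,0],
    [0,0,0],
    [0,0,0],
    [0,0,0],
  ],
  hand=0,
)

```text
time_s: 17.8
position: [0.5499, -0.0743, 0.3569]
tcp_rot: [3.137, 0.001, 1.535]
ft_force: [0.4, -0.4, 0.6]
width: 1.004
grasp_force: 0.0
```

>>> move_arm(
  dp=[
    [0,0,0],
    [0,0,0],
    [0,0,0],
    [0,0,0],
    [0,0,0],
    [0,0,0],
    [0,0,0],
    [0,0,0],
    [0,0,0],
    [0,0,0],
    [0,0,0],
    [0,0,0],
  ],
  delta_rot=[
    [0,0,0],
    [0,0,0],
    [0,0,0],
    [0,0,0],
    [0,0,0],
    [0,0,0],
    [0,0,0],
    [0,0,0],
    [0,0,0],
    [0,0,0],
    [0,0,0],
    [0,0,0],
  ],
)

```text
time_s: 19.0
position: [0.5493, -0.0742, 0.3524]
tcp_rot: [3.142, -0.0, 1.535]
ft_force: [0.2, -0.1, -0.2]
width: 0.998
grasp_force: 0.0
```

>>> move_arm(
  dp=[
    [0,0,0],
    [0,0,0],
    [0,0,0],
    [0,0,0],
    [0,0,0],
    [0,0,0],
    [0,0,0],
    [0,0,0],
    [0,0,0],
    [0,0,0],
    [0,0,0],
    [0,0,0],
  ],
  delta_rot=[
    [0,0,0],
    [0,0,0],
    [0,0,0],
    [0,0,0],
    [0,0,0],
    [0,0,0],
    [0,0,0],
    [0,0,0],
    [0,0,0],
    [0,0,0],
    [0,0,0],
    [0,0,0],
  ],
)

```text
time_s: 20.2
position: [0.5493, -0.0742, 0.3523]
tcp_rot: [3.142, 0.0, 1.535]
ft_force: [0.3, 0.5, 0.4]
width: 0.999
grasp_force: 0.0
```

```bash
python3 - <<'E'
from pans import *
tool([.55,-.075,.2325]);pans()
c=snap('side');cv2.imwrite('pics/s3.png',cv2.resize(c['image'][140:300,240:400],(600,600),interpolation=2))
E
```

```text
t 20.2 pos [ 0.5493 -0.0742  0.3523] rot [3.142 0.    1.535] F [0.3 0.5 0.4] w 0.999 g 0.0
dp cm [-0.08  0.07 11.98]
L 784 0.1079
 top 89 [0.5526 0.1136 0.2398]
R 251 0.1253
 top 55 [ 0.5403 -0.0597  0.2397]
```

View pics/s3.png

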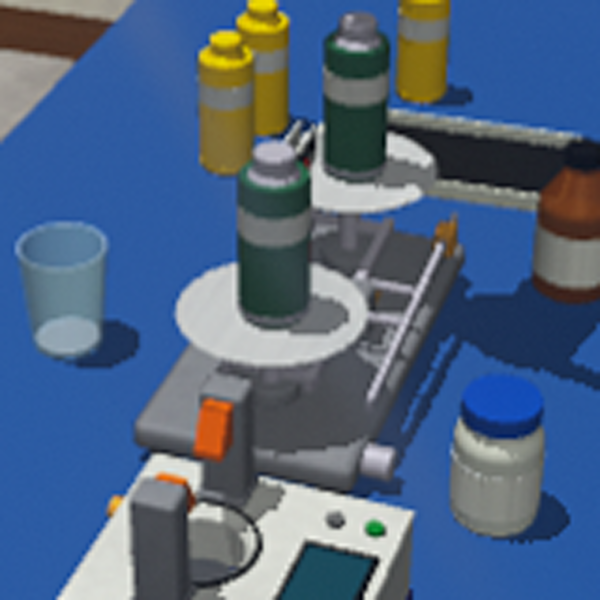

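The side view shows both canisters upright. The left one, at crop (275,240), is on the low pan (108 mm against 125 mm), so it is the heavier. I'll pick it up with a slightly higher grip.

>>> move_arm(
  dp=[
    [2,0,0],
    [4,0,0],
    [4,0,0],
    [4,-0.1,0],
    [3,-0.1,0.5],
    [1.5,0,2],
    [0.4,0,3],
    [0,0,3],
    [0,0,2.5],
    [0,0,1.5],
    [0,0,0.9],
    [0,0,0],
  ],
  delta_rot=[
    [0,0,0],
    [0,0,0],
    [0,0,0],
    [0,0,0],
    [0,0,0],
    [0,0,0],
    [0,0,0],
    [0,0,0],
    [0,0,0],
    [0,0,0],
    [0,0,0],
    [0,0,0],
  ],
)

```text
time_s: 21.5
position: [0.5537, 0.1147, 0.2174]
tcp_rot: [-3.14, 0.0, 1.535]
ft_force: [-0.6, 0.3, -0.1]
width: 0.996
grasp_force: 0.0
```

```bash
python3 - <<'E'
from pans import *
tool([.554,.1155,.218])
c=snap('wrist'); P=cloud(c); ok=c['z_map']>0
m=ok&(abs(P[...,0]-.554)<.035)&(abs(P[...,1]-.1155)<.035)&(P[...,2]>.23)&(P[...,2]<.25); q=P[m]
if len(q)>3: print(len(q),cv2.minEnclosingCircle(q[:,:2].astype(np.float32)),np.median(q[:,2]))
E
```

```text
t 21.5 pos [0.5537 0.1147 0.2174] rot [-3.14   0.     1.535] F [-0.6  0.3 -0.1] w 0.996 g 0.0
dp cm [ 0.08  0.02 -0.06]
4220 ((0.5563892126083374, 0.11496242880821228), 0.015550595708191395) 0.24074343984715332
```

>>> move_arm(
  dp=[
    [0,0,0],
    [0,0,0],
    [0,0,0],
    [0,0,0],
    [0,0,0],
    [0,0,0],
    [0,0,-0.3],
    [0,0,-0.5],
    [0,0,-0.8],
    [0,0,-1.2],
    [0,0,-1.5],
    [0,0,-1.5],
  ],
  delta_rot=[
    [0,0,0],
    [0,0,0],
    [0,0,0],
    [0,0,0],
    [0,0,0],
    [0,0,0],
    [0,0,0],
    [0,0,0],
    [0,0,0],
    [0,0,0],
    [0,0,0],
    [0,0,0],
  ],
  hand=255,
  newtons=100,
)

```text
time_s: 22.75
position: [0.554, 0.1148, 0.2776]
tcp_rot: [-3.142, -0.0, 1.535]
ft_force: [0.7, -0.6, -4.9]
width: 0.583
grasp_force: 104.1
```

>>> move_arm(
  dp=[
    [0,0,-2],
    [1,-0.1,-2],
    [2,-0.2,-0.5],
    [3,-0.4,0],
    [3,-0.4,0],
    [3,-0.4,0],
    [3,-0.4,0],
    [3,-0.4,0],
    [2.5,-0.3,0],
    [1.8,-0.2,0],
    [0.7,-0.1,0],
    [0,0,0],
  ],
  delta_rot=[
    [0,0,0],
    [0,0,0],
    [0,0,0],
    [0,0,0],
    [0,0,0],
    [0,0,0],
    [0,0,0],
    [0,0,0],
    [0,0,0],
    [0,0,0],
    [0,0,0],
    [0,0,0],
  ],
)

```text
time_s: 23.95
position: [0.5334, 0.346, 0.3217]
tcp_rot: [3.141, 0.0, 1.536]
ft_force: [-0.4, -1.0, -4.7]
width: 0.58
grasp_force: 104.3
```

```bash
python3 - <<'E'
from pans import *
tool([.534,.3463,.25]);pans()
c=snap('wrist'); P=cloud(c); ok=c['z_map']>0
cv2.imwrite('pics/w4.png',c['image'])
h=cv2.cvtColor(c['image'],cv2.COLOR_BGR2HSV)
for m,s,ce in blobs((cv2.inRange(h,(5,150,100),(18,255,255))>0)&ok,30):
    print('or',s[4],ce.round(),P[m].mean(0).round(4))
for y0,y1 in((.26,.335),(.36,.44)):
    m=ok&(P[...,2]>.16)&(P[...,2]<.175)&(P[...,1]>y0)&(P[...,1]<y1)&(abs(P[...,0]-.534)<.04); q=P[m]
    if len(q)>10: print('tower',len(q),np.round(cv2.minAreaRect(q[:,:2].astype(np.float32))[0],4),np.round(cv2.minAreaRect(q[:,:2].astype(np.float32))[1],3),np.median(q[:,2]))
E
```

```text
t 23.95 pos [0.5334 0.346  0.3217] rot [3.141 0.    1.536] F [-0.4 -1.  -4.7] w 0.58 g 104.3
dp cm [0.03 0.06 7.17]
L 1244 0.1257
R 818 0.1078
 top 86 [ 0.5453 -0.0774  0.239 ]
or 147 [320. 162.] [0.5341 0.3743 0.1551]
tower 967 [0.5353 0.3946] [0.035 0.029] 0.16926657685712415
```

View pics/w4.png

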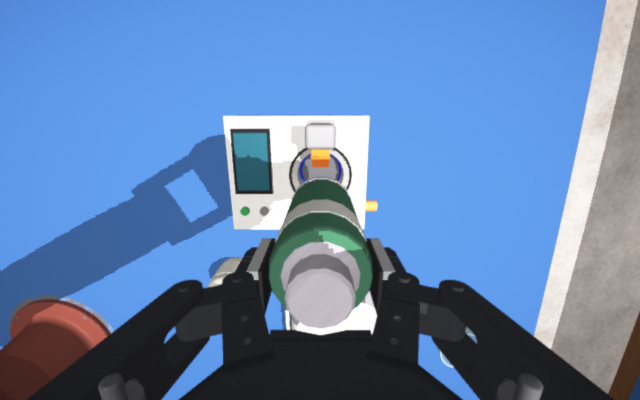

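The wrist view shows the canister held upright over the well. The well ring is at (320,172), the tower at (320,135) and the catch at (320,158), so it is aligned. I'll lower it through the catches.

>>> move_arm(
  dp=[
    [0,0.05,0.5],
    [0,0,1.5],
    [0,0,2],
    [0,0,2],
    [0,0,1],
    [0,0,1],
    [0,0,1],
    [0,0,1],
    [0,0,1],
    [0,0,1],
    [0,0,0],
    [0,0,0],
  ],
  delta_rot=[
    [0,0,0],
    [0,0,0],
    [0,0,0],
    [0,0,0],
    [0,0,0],
    [0,0,0],
    [0,0,0],
    [0,0,0],
    [0,0,0],
    [0,0,0],
    [0,0,0],
    [0,0,0],
  ],
)

```text
time_s: 25.25
position: [0.5331, 0.3454, 0.1997]
tcp_rot: [-3.139, 0.001, 1.535]
ft_force: [-0.4, 0.5, -7.0]
width: 0.58
grasp_force: 104.5
```

```bash
python3 - <<'E'
from pans import *
tool([.534,.3465,.195])
c=snap('wrist'); P=cloud(c); ok=c['z_map']>0; zt=arm.get_obs()['position'][2]-.1092+.132
m=ok&(abs(P[...,0]-.534)<.04)&(abs(P[...,1]-.346)<.04)&(abs(P[...,2]-zt)<.006); q=P[m]
print(len(q),cv2.minEnclosingCircle(q[:,:2].astype(np.float32)),np.median(q[:,2])-zt)
E
```

```text
t 25.25 pos [0.5331 0.3454 0.1997] rot [-3.139e+00  1.000e-03  1.535e+00] F [-0.4  0.5 -7. ] w 0.58 g 104.5
dp cm [0.12 0.09 0.47]
4645 ((0.5339903831481934, 0.35240742564201355), 0.04010593891143799) -0.00263536760468977
```

>>> move_arm(
  dp=[
    [0.1,0.1,0.5],
    [0,0,0.7],
    [0,0,0.7],
    [0,0,0.7],
    [0,0,0.7],
    [0,0,0.5],
    [0,0,0],
    [0,0,0],
  ],
  delta_rot=[
    [0,0,0],
    [0,0,0],
    [0,0,0],
    [0,0,0],
    [0,0,0],
    [0,0,0],
    [0,0,0],
    [0,0,0],
  ],
)

```text
time_s: 26.1
position: [0.5344, 0.3463, 0.162]
tcp_rot: [-3.14, 0.001, 1.535]
ft_force: [-0.4, 0.1, -7.4]
width: 0.578
grasp_force: 104.8
```

>>> move_arm(
  dp=[
    [0,0,0.5],
    [0,0,0.5],
    [0,0,0.5],
    [0,0,0.5],
    [0,0,0.4],
    [0,0,0.3],
    [0,0,0.3],
    [0,0,0],
    [0,0,0],
  ],
  delta_rot=[
    [0,0,0],
    [0,0,0],
    [0,0,0],
    [0,0,0],
    [0,0,0],
    [0,0,0],
    [0,0,0],
    [0,0,0],
    [0,0,0],
  ],
)

```text
time_s: 27.0
position: [0.5353, 0.3471, 0.1363]
tcp_rot: [3.141, -0.001, 1.535]
ft_force: [-4.6, -2.4, 8.2]
width: 0.583
grasp_force: 106.0
```

>>> move_arm(
  dp=[
    [0,0,0.3],
    [0,0,0.3],
    [0,0,0.3],
    [0,0,0],
    [0,0,0],
  ],
  delta_rot=[
    [0,0,0],
    [0,0,0],
    [0,0,0],
    [0,0,0],
    [0,0,0],
  ],
)

```text
time_s: 27.5
position: [0.5355, 0.3474, 0.1281]
tcp_rot: [3.141, -0.001, 1.535]
ft_force: [-4.5, -2.9, 10.2]
width: 0.583
grasp_force: 105.9
```

```bash
python3 - <<'E'
from pans import *
tool([.534,.3465,.127])
c=snap('wrist'); P=cloud(c); ok=c['z_map']>0
r=np.hypot(P[...,0]-.534,P[...,1]-.347)
m=ok&(r<.013)&(P[...,2]>.13)&(P[...,2]<.18); print('neck z',m.sum(),np.median(P[m][:,2]) if m.any() else 0)
cv2.imwrite('pics/w5.png',c['image'])
E
```

```text
t 27.5 pos [0.5355 0.3474 0.1281] rot [ 3.141e+00 -1.000e-03  1.535e+00] F [-4.5 -2.9 10.2] w 0.583 g 105.9
dp cm [-0.09 -0.15  0.11]
neck z 2912 0.1487220788187263
```

View pics/w5.png

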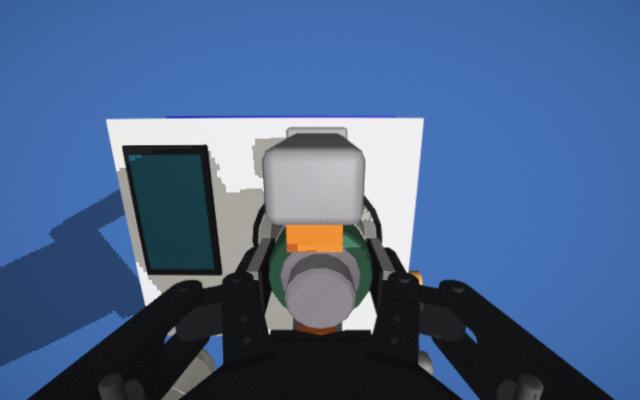

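The wrist view shows the canister deep in the well, with the +y catch at (314,237) over the shoulder and the -y catch at (318,330). The neck top at about 149 mm means it is past the latch depth. I'll release and rise.

>>> move_arm(
  dp=[
    [0,0,0.1],
    [0,0,0],
    [0,0,0],
    [0,0,0],
    [0,0,0],
    [0,0,0],
    [0,0,0],
    [0,0,0],
  ],
  delta_rot=[
    [0,0,0],
    [0,0,0],
    [0,0,0],
    [0,0,0],
    [0,0,0],
    [0,0,0],
    [0,0,0],
    [0,0,0],
  ],
)

```text
time_s: 28.35
position: [0.5356, 0.3474, 0.1275]
tcp_rot: [3.141, -0.001, 1.535]
ft_force: [-4.8, -2.9, 12.1]
width: 0.579
grasp_force: 106.4
```

>>> move_arm(
  dp=[
    [0,0,0],
    [0,0,0],
    [0,0,0],
    [0,0,0],
    [0,0,0],
    [0,0,-0.7],
    [0,0,-1.5],
    [0,0,-2.5],
    [0,0,-3],
    [0,0,-3],
    [0,0,-3],
    [0,0,-2],
  ],
  delta_rot=[
    [0,0,0],
    [0,0,0],
    [0,0,0],
    [0,0,0],
    [0,0,0],
    [0,0,0],
    [0,0,0],
    [0,0,0],
    [0,0,0],
    [0,0,0],
    [0,0,0],
    [0,0,0],
  ],
  hand=0,
)

```text
time_s: 29.55
position: [0.5357, 0.347, 0.2852]
tcp_rot: [3.137, -0.003, 1.535]
ft_force: [0.3, -0.3, 0.9]
width: 1.001
grasp_force: 0.0
```

```bash
python3 - <<'E'
from pans import *
tool([.534,.3465,.127]);pans()
c=snap('wrist'); P=cloud(c); ok=c['z_map']>0
r=np.hypot(P[...,0]-.534,P[...,1]-.347)
m=ok&(r<.03)&(P[...,2]>.146)&(P[...,2]<.2)&(cv2.cvtColor(c['image'],cv2.COLOR_BGR2HSV)[...,1]<60); q=P[m]; print('neck',m.sum(),np.median(q,0),cv2.minEnclosingCircle(q[:,:2].astype(np.float32)))
h=cv2.cvtColor(c['image'],cv2.COLOR_BGR2HSV)
for m,s,ce in blobs((cv2.inRange(h,(5,150,80),(18,255,255))>0)&ok,30): print('or',s[4],ce.round(),np.percentile(P[m],[2,98],axis=0).round(4).tolist())
cv2.imwrite('pics/w6.png',c['image'])
E
```

```text
t 29.55 pos [0.5357 0.347  0.2852] rot [ 3.137e+00 -3.000e-03  1.535e+00] F [ 0.3 -0.3  0.9] w 1.001 g 0.0
dp cm [-0.06 -0.17 15.82]
L 1248 0.1256
R 836 0.1079
 top 84 [ 0.5458 -0.0763  0.2392]
neck 761 [0.53691235 0.34848201 0.15395202] ((0.5370317101478577, 0.3471392095088959), 0.015077955089509487)
or 185 [316. 170.] [[0.5218, 0.3676, 0.0832], [0.5437, 0.3821, 0.1653]]
or 489 [316. 229.] [[0.5236, 0.3029, 0.1404], [0.5414, 0.3248, 0.1654]]
```

View pics/w6.png

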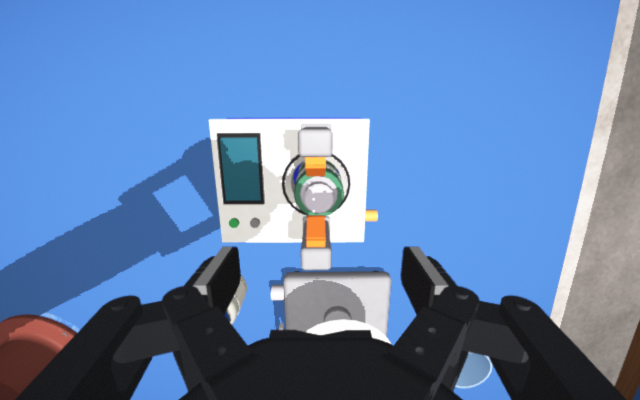

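The wrist view shows the canister held in the well, neck at (318,195), and both catches over its shoulder at (316,165) and (316,230). They are 43 mm apart, so closed, and the neck top at 154 mm matches the latched height. The lighter canister stands on the right pan.

```bash
python3 -c "
from plant import arm
print(arm.job_done())"
```

```text
the job is handed in; nothing more can be done
None
```

I handed the job in with the heavier canister (left pan) latched in the gas unit under both catches, the lighter one still standing on the right pan, and the bottle, jar and beaker not touched; the hand-in returned no verdict.

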